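# Fit the straight blade from its hook into the vegetable slicer

### The job

Get the vegetable slicer ready for plain slicing: turn its latch out of the way, lift the straight blade with the single notch off its hook on the stand, and lower it, still in the grip and grip rib up, flat into the slicer's seat with the notch over the locating pin. Let go and turn the latch fully back over the blade. Leave the toothed insert hanging, and do not shift the honey jar and the spice jar.

Things in the scene. Friction and masses are not known exactly. Their poses are not given: they have to be found in the camera images.
- blade: Straight blade insert, steel plate 120 x 58 x 5 mm, 0.12 kg, loose. Origin: centre of its underside; x long axis, y width, z normal of the upper face. Hanging slot at the +x end, one open notch at the -x end, black grip rib on the upper face. Starts hanging flat on the stand's board on either hook, slot end up, rib to the front. Known by its single notch and by being 19 mm longer.
- blade_grip (a point): Point on the blade's grip rib, blade frame (-11, 0, +35) mm; axes as the blade's. The rib is 40 mm long along x (x -31 to +9), 10 mm thick in y, 36 mm high (z 5 to 41). Pinch it across y; the fingers may be pitched about y by some 20 degrees from the plate's normal.
- blade_slot (a point): Centre of the blade's rectangular hanging slot, blade frame (+36, 0, +2.5) mm: 28 mm long in x (+22 to +50), 22 mm wide in y, closed by a 10 mm end bar that hangs on the hook.
- notch (a point): Point in the blade's notch, in its underside plane, blade frame (-52, 0, 0) mm; on the pin's axis when seated. The notch is 12 mm wide and 18 mm deep (x -60 to -42).
- comb: The other insert, to be left hanging: same steel plate, slot and black rib (blade frame figures), but 101 mm long and its lower end is cut into five teeth. Origin and axes as for the blade. It hangs on the hook that the blade does not use; the ribs are 110 mm apart.
- comb_slot (a point): Centre of the toothed insert's hanging slot, its frame (+36, 0, +2.5) mm.
- stand: Fixed wooden stand, 220 mm wide (y), 160 mm deep (x). Origin: on the underside, 12 mm before the base board's centre; front looks to -x. Its board slopes back at 45 degrees, from 20 mm height at the front (x -50 mm) to 144 mm (x +74). Two hooks. A hung insert's x axis points up the slope, its z axis out of the board (forward and up), its y axis is the stand's y.
- hook_left (a point): Left hook (stand y +55 mm), rod axis 10 mm out from the board; axes as the stand's. 7 mm steel rod, out of the board at right angles by 18 mm, then bent up the slope by 10 mm (tip 27 mm off the board). To free an insert slide it 12 to 18 mm up the slope, then draw it 35 mm or more straight away from the board.
- hook_right (a point): Right hook (stand y -55 mm), the same as the left one.
- slicer: Fixed vegetable slicer, 280 mm long (its y) plus a loop handle at -y, 158 mm wide (x). Origin: centre of the underside. Decks at z 38 mm between guide rails (x +-67 to +-79 mm, top z 46). Across the middle is the seat: 66 mm wide in y, 134 mm long in x, ledges at z 34 mm, open between (x +-33).
- seat (a point): Centre of the seat at ledge height, slicer frame (0, 0, 34) mm; axes as the slicer's. The blade's origin belongs here with its x, y, z axes along the slicer's: notch end to the slicer's -x (the robot's side), rib up.
- pin (a point): Top of the steel locating pin, 8 mm thick, 12 mm high above the ledge, slicer frame (-52, 0, 46) mm.
- latch (a joint): Turning latch, upright axis. 0 = home against its stop, arm along the slicer's -y over the blade's place; grows to 1.75 rad as it turns out, clockwise seen from above (at 1.57 the arm points to the slicer's -x, clear of the seat). Stays where left; needs about 1 N at the post. Starts nearly home, in the way.
- latch_post (a point): Top of the latch's upright grip post, 12 mm thick, 32 mm high over the arm, 50 mm from the pivot; the top is 83 mm above the worktop. The arm is 16 mm wide, its underside 4 mm above the fitted blade.
- latch_pivot (a point): Point on the latch's axis, on top of the arm of the latch, slicer frame (40, 62, 49) mm; its axes turn with the latch.
- honey_jar: Bystander: glass honey jar with dark lid, 65 mm wide, 86 mm high. Origin: centre of the underside.
- spice_jar: Bystander: spice jar with dark cap, 41 mm thick, 105 mm high, on the robot's side of the slicer. Origin: centre of the underside.

How it is judged:
On the way, in this order (a step that is already met when the one before it is completed fails the run):
1. the latch is turned out, clear of the seat (beyond 1.2 rad) (value of joint latch above 1.2 rad), for 0.1 s.
2. the blade is held in the fingers, off and at least 50 mm clear of both hooks, not dropped (slot above 0.10 m) (distance between blade_slot and hook_left above 0.05 m and distance between blade_slot and hook_right above 0.05 m and height (world z) of blade_slot above 0.1 m and contact force between blade and the fingers above 0.2 N), for 0.1 s.
3. the blade is lowered, still in the fingers, to within 6 mm of its seat with the notch over the pin, level within 0.12 rad (x of blade in the frame of seat between -0.009 and 0.009 m and z of blade in the frame of seat below 0.006 m and horizontal distance between notch and pin below 0.01 m and angle between blade's own z axis and vertical below 0.12 rad and contact force between blade and the fingers above 0.2 N), for 0.1 s.
4. the latch is turned back home over the seated blade (below 0.2 rad) (x of blade in the frame of seat between -0.009 and 0.009 m and y of blade in the frame of seat between -0.006 and 0.006 m and z of blade in the frame of seat between -0.003 and 0.003 m and horizontal distance between notch and pin below 0.01 m and angle between the x axis of blade and the x axis of slicer, either way round below 0.15 rad and angle between blade's own z axis and vertical below 0.06 rad and value of joint latch below 0.2 rad), for 0.2 s.
At the end, for the whole second after the job is handed in: The blade lies at rest flat in the seat (origin within 9 mm along x, 6 mm along y and 3 mm in height of site seat, notch within 10 mm of the pin, aligned within 0.15 rad, level within 0.06 rad), the latch is below 0.2 rad, and the toothed insert still hangs on its hook (all of step 4 and linear speed of blade below 0.02 m/s and (distance between comb_slot and hook_left below 0.03 m or distance between comb_slot and hook_right below 0.03 m) and linear speed of comb below 0.03 m/s); the robot touches nothing.
It fails at once if the toothed insert is shifted by more than 30 mm (distance of comb from where it was at the start of the episode above 0.03 m).
It fails at once if the honey jar is shifted by more than 30 mm (distance of honey_jar from where it was at the start of the episode above 0.03 m).
It fails at once if the spice jar is shifted by more than 30 mm (distance of spice_jar from where it was at the start of the episode above 0.03 m).
It also fails if it takes over 64 s, if anything falls off the work surface, if the arm or the gripper's body presses on something with over 40 N, if the wrist force passes 120 N, or if a joint passes its speed limit or range.

### The arm

A 6-joint arm with a two-finger parallel gripper is mounted at the origin on a cart in front of the work surface, level with it; the furniture and walls round the work are solid. World frame = base frame: x ahead of the robot, y to its left, z up, the work surface at z = 0. Lengths are in m, angles in rad, forces in N, time in s.
With the tool pointing down it reaches from about 0.375 to 0.975 m from the base axis. Payload 3.8 kg.
Tool frame: the origin (TCP) lies between the finger pads; the fingertips stand 8 mm ahead of it and the grasp point (between the pads) lies 11 mm behind it; z points along the fingers, y is the line along which they close (so a half turn about z gives the same grasp; the last joint's range is limited). The gripper opens to 85 mm and grips with 20 to 120 N. Pads are 22 mm wide; open, the fingers measure 114 mm over their backs; the gripper's body (76 mm by 85 mm) begins 54 mm behind the grasp point. The pads swing forward as they close: fully open they stand 13 mm farther back than shut.
Start: joints at [1.289, 0.264, 1.604, -0, 1.274, -0.037], TCP at [0.164, 0.655, 0.239] pointing down, gripper open.
Joint ranges: [-2.63, 2.63], [-0.94, 2.18], [0.31, 2.57], [-1.31, 4.45], [0, 2.66], [-2.55, 2.55]. Speed limits (rad/s): [2.57, 2.57, 3.14, 3.14, 3.14, 3.14].

### API

Orientations are given as a unit quaternion [w, x, y, z].
In Python, from cell import ctrl, hand, eyes, job gives the robot as it stands. Calls block until the motion is done:
- ctrl.move_pose(position, orientation): joint-space move of the TCP to a pose.
- ctrl.move_linear(position, vel=0.15, orientation=None): straight line of the TCP; orientation=None keeps the orientation; vel is the mean speed in m/s.
- ctrl.move_joints(angles): joint-space move.
- hand.open_gripper() and hand.grasp(squeeze=None): open the fingers fully, or close them until they stop; squeeze is the grip in N (None keeps the last).
- ctrl.dwell(seconds).
- ctrl.solve_ik(position, orientation): joint angles nearest the present ones, or None.
- ctrl.observe(): the state.
- eyes.snapshot(name): name is "scene" or "top"; returns a dict with "frame" (384x512x3 uint8, red, green, blue), "range_z" (384x512 float32, m along the optical axis (not along the pixel's ray), 0 where there is no reading), "intrinsics" (3x3 intrinsics, pixels), "rvec" (rotation vector, rad) and "tvec" (3), from world to camera coordinates, as OpenCV has them. Camera axes: x right, y down, z forward; pixel columns grow to the right and rows downward; lengths in m; the calibration is good to about 2 mm. A picture is of the moment at which its call begins.
A pose or a line that the arm cannot do raises ctrl.PlanningError and nothing moves.
- job.finish_job(): hands the job in; it is judged then, once.
Trained networks look in the newest picture that a camera, given by its name, has taken for a name from the list of things; names that differ only in an ending like _2 or _b are one class to them, and where a whole thing is asked for, a point or a joint stands for the part that bears it (a point fixed in the world has none). Each returns a list of dicts, best first, with "score" (0 to 1); they miss things now and then, are a little off and sometimes report something else, mostly with a low value. They report only what shows in the picture. A call takes as long as a camera call.
- eyes.find_in(camera, thing): "bbox" ([centre column, centre row, width, height] in pixels, round what is visible of it).
- eyes.silhouettes(camera, thing): "pixels" (384x512 bool, what is visible of it) and "bbox" ([centre column, centre row, width, height] in pixels, round what is visible of it).
- eyes.spot_point(camera, thing): "position" ([column, row] in pixels: a listed point, or the origin of a listed thing).
The state is a dict: "time": time; "qpos": joint angles; "joint_vel": joint speeds; "joint_torque": joint torques, N m; "position": TCP position; "eef_rot": TCP orientation; "contact_force": force on the tool from outside, world axes, zero at the start; "torque": the same for the moment, N m; "finger_gap": finger opening in m; "grip_force": force on a finger pad.
Only numpy, scipy, OpenCV 4.12 (cv2) and the standard library are available. Lean on these libraries where they do the work, as an engineer would, in place of code of your own. Each camera call takes 0.05 s, during which the arm holds its last target. There are 200 camera calls.

## Working session

There is one attempt and no reset: what is moved stays moved. The work goes in short steps, each a Python script; the robot and the scene stay as the last script left them, time stands still between calls to the robot, and variables do not carry over. Pictures are saved under pics/ and viewed, at most 10 in all, crops included, and the job is handed in when it is done.

```bash
ls; mkdir -p pics; cat > h.py <<'E'
import numpy as np, cv2
from cell import ctrl, hand, eyes, job
from scipy.spatial.transform import Rotation as R
def cam(s):
    return s["intrinsics"], cv2.Rodrigues(np.array(s["rvec"],float))[0], np.array(s["tvec"],float).reshape(3)
def unproj(s,u,v,d):
    K,Rm,t=cam(s); p=np.array([(u-K[0,2])/K[0,0],(v-K[1,2])/K[1,1],1.0])*d
    return Rm.T@(p-t)
def cloud(s,mask=None):
    K,Rm,t=cam(s); z=s["range_z"]; v,u=np.nonzero((z>0)&(mask if mask is not None else True)); d=z[v,u]
    p=np.c_[(u-K[0,2])/K[0,0]*d,(v-K[1,2])/K[1,1]*d,d]
    return (p-t)@Rm
def onplane(s,u,v,z):
    K,Rm,t=cam(s); c=-Rm.T@t; r=Rm.T@np.array([(u-K[0,2])/K[0,0],(v-K[1,2])/K[1,1],1.0])
    return c+r*(z-c[2])/r[2]
def proj(s,p):
    K,Rm,t=cam(s); q=K@(Rm@np.array(p)+t); return q[:2]/q[2]
def quat(M):
    q=R.from_matrix(M).as_quat(); return [q[3],q[0],q[1],q[2]]
E
python3 - <<'E'
from h import *
np.set_printoptions(precision=4,suppress=True)
for c in ("scene","top"):
    s=eyes.snapshot(c); cv2.imwrite(f"pics/{c}0.png",s["frame"][...,::-1])
    K,Rm,t=cam(s); print(c,K[0,0],"campos",-Rm.T@t)
    for n in ("blade_grip","blade_slot","notch","comb_slot","comb","blade","hook_left","hook_right","pin","seat","latch_post","latch_pivot","slicer","stand","honey_jar","spice_jar"):
        for r in eyes.spot_point(c,n)[:2]:
            u,v=r["position"]; d=s["range_z"][int(round(v)),int(round(u))] if 0<=v<384 and 0<=u<512 else 0
            print(n,round(r["score"],2),np.round([u,v]),unproj(s,u,v,d) if d>0 else None)
E
```

```text
cell.py
pics
scene 355.68788404535337 campos [0.8211 0.4062 0.8521]
blade_grip 0.69 [261. 262.] [0.6419 0.1144 0.0981]
blade_slot 0.89 [271. 304.] [0.6766 0.2151 0.1294]
notch 0.61 [297. 300.] [0.6147 0.2238 0.0847]
comb_slot 0.64 [254. 261.] [0.6563 0.1061 0.1062]
comb_slot 0.57 [277. 292.] [0.6464 0.191  0.0961]
comb 0.68 [261. 261.] [0.6391 0.1111 0.0979]
blade 0.57 [281. 306.] [0.6566 0.2226 0.1027]
hook_left 0.71 [273. 305.] [0.6716 0.2143 0.1129]
hook_right 0.71 [252. 252.] [0.6498 0.0873 0.1099]
pin 0.73 [245. 150.] [ 0.481  -0.2546  0.0363]
seat 0.7 [224. 157.] [ 0.5374 -0.2918  0.0003]
latch_post 0.44 [214. 153.] [ 0.5842 -0.2519  0.0825]
slicer 0.18 [274. 306.] [0.6709 0.2179 0.113 ]
stand 0.97 [277. 290.] [0.641  0.1828 0.0849]
honey_jar 0.86 [290. 220.] [0.5052 0.0317 0.0531]
honey_jar 0.55 [274. 302.] [0.6717 0.2162 0.1337]
spice_jar 0.85 [254. 128.] [ 0.4001 -0.3421  0.0189]
spice_jar 0.16 [262. 260.] [0.638  0.1114 0.0988]
top 357.499391111889 campos [ 0.4471 -0.079   1.0427]
blade_grip 0.91 [159. 179.] [0.6111 0.2151 0.1069]
blade_slot 0.76 [156. 158.] [0.6626 0.2145 
[... 385 characters left out ...]
0.1028]
hook_left 0.7 [154. 158.] [0.6679 0.2251 0.1159]
hook_right 0.68 [198. 156.] [0.6685 0.1045 0.1289]
pin 0.66 [161. 166.] [0.6498 0.2135 0.0978]
pin 0.57 [330. 221.] [ 0.4945 -0.2472  0.0481]
seat 0.59 [332. 201.] [ 0.556  -0.2639 -0.0002]
latch_post 0.51 [334. 185.] [ 0.5968 -0.2626  0.0361]
latch_pivot 0.19 [162. 168.] [0.644  0.2117 0.0961]
slicer 0.96 [330. 201.] [ 0.5557 -0.2548  0.0022]
slicer 0.59 [372. 257.] [ 0.3984 -0.3418  0.0935]
stand 0.67 [187. 182.] [0.6117 0.1499 0.0582]
stand 0.42 [317. 184.] [ 0.5984 -0.2144  0.0507]
honey_jar 0.96 [237. 225.] [0.4865 0.0076 0.0845]
honey_jar 0.36 [200. 157.] [0.6652 0.1007 0.1291]
spice_jar 0.84 [371. 258.] [ 0.3945 -0.3412  0.0884]
```

```bash
python3 - <<'E'
import cv2,numpy as np
a=cv2.imread("pics/top0.png"); b=cv2.imread("pics/scene0.png")
def up(im,x0,y0,x1,y1,f):return cv2.resize(im[y0:y1,x0:x1],None,fx=f,fy=f,interpolation=cv2.INTER_CUBIC)
cv2.imwrite("pics/topcrop.png",up(a,130,130,400,300,2.9))
cv2.imwrite("pics/scene1.png",up(b,130,90,380,384,2))
E
```

```text
(no output)
```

View pics/topcrop.png

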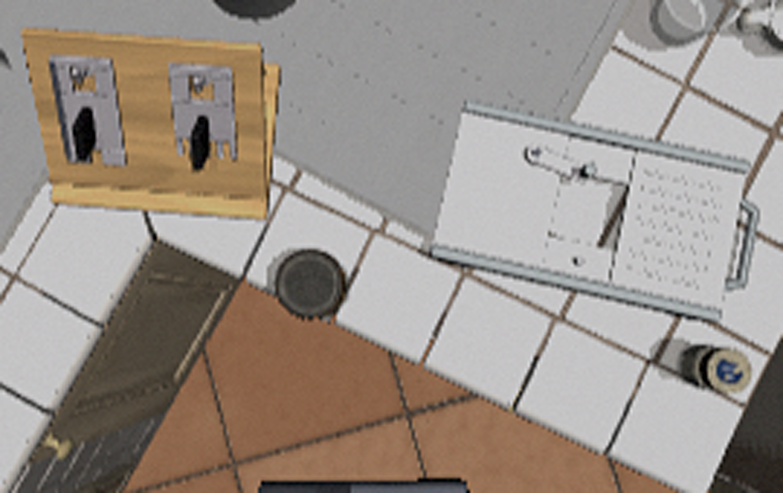

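View pics/scene1.png

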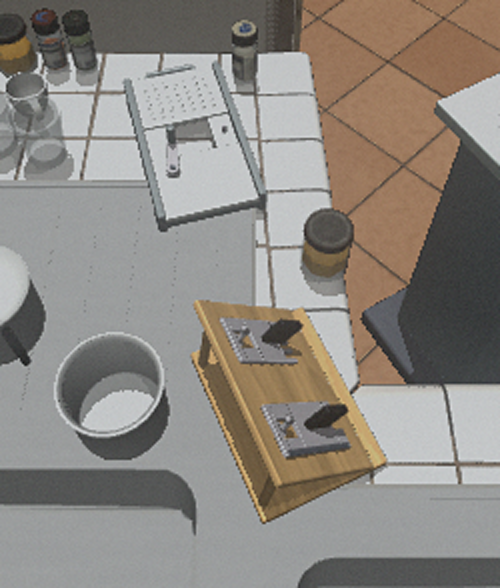

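The top view shows the long single-notch insert on the left hook (crop 88,110) and the toothed one on the right hook (crop 203,115). The slicer is yawed about -12°, with the latch pivot near (535,155) and the post near (585,172). Next step is fitting the stand and slicer geometry from the depth data.

```bash
cat > fit.py <<'E'
from h import *
np.set_printoptions(precision=4,suppress=True)
S={c:eyes.snapshot(c) for c in ("top","scene")}
C={c:cloud(S[c]) for c in S}
np.savez("clouds.npz",**C)
for c in C:
    P=C[c]
    # slicer
    m=(abs(P[:,0]-.556)<.2)&(abs(P[:,1]+.255)<.2)&(P[:,2]>.030)&(P[:,2]<.053)&(np.hypot(P[:,0]-.395,P[:,1]+.342)>.04)
    q=P[m]; print(c,"z hist",np.histogram(q[:,2],np.arange(.030,.054,.002))[0])
    best=None
    for r in [cv2.minAreaRect(q[:,:2].astype(np.float32))]: print("rect",r)
    # rails direction: deck+rails; project at various yaws, minimise width spread
    for lo,hi in((.030,.042),(.042,.053)):
        k=q[(q[:,2]>lo)&(q[:,2]<hi)]
        w=[]
        for yaw in np.radians(np.arange(-20,-4,.25)):
            a=k[:,:2]@[np.cos(yaw),np.sin(yaw)]; w.append((np.percentile(a,99.5)-np.percentile(a,.5),np.degrees(yaw),np.percentile(a,.5),np.percentile(a,99.5)))
        print("band",lo,min(w))
    # post
    k=P[(np.hypot(P[:,0]-.59,P[:,1]+.25)<.06)&(P[:,2]>.062)&(P[:,2]<.1)]; print("post",len(k),np.median(k,0) if len(k) else 0, k.max(0) if len(k) else 0)
    # stand board by RANSAC
    m=(P[:,0]>.5)&(P[:,0]<.75)&(P[:,1]>.0)&(P[:,1]<.32)&(P[:,2]>.02)&(P[:,2]<.16); q=P[m]; rng=np.random.default_rng(0); b=(0,)
    for _ in range(600):
        t=q[rng.choice(len(q),3,False)]; n=np.cross(t[1]-t[0],t[2]-t[0]); L=np.linalg.norm(n)
        if L<1e-5: continue
        n/=L; n*=np.sign(n[2]); 
        if not .5<n[2]<.9: continue
        i=abs((q-t[0])@n)<.0015
        if i.sum()>b[0]: b=(i.sum(),i)
    k=q[b[1]]; c0=k.mean(0); n=np.linalg.svd(k-c0)[2][2]; n*=np.sign(n[2]); print("board",len(q),b[0],"n",n,"tilt",np.degrees(np.arccos(n[2])),"yaw",np.degrees(np.arctan2(-n[1],-n[0])),"d",c0@n)
    yaw=np.arctan2(-n[1],-n[0]); bz=n; by=np.array([-np.sin(yaw),np.cos(yaw),0]); bx=np.cross(by,bz)
    h=(q-c0)@bz; u=q@bx; v=q@by
    print(" h hist",np.histogram(h,np.arange(-.006,.05,.004))[0])
    for nm,i in(("rib",(h>.022)&(h<.06)),):
        for sgn,y in(("L",.215),("R",.108)):
            j=i&(abs(q[:,1]-y)<.045); t=(h>.0035)&(h<.0075)&(abs(q[:,1]-y)<.045)
            if j.sum(): print(nm,sgn,j.sum(),"h",np.percentile(h[j],[50,98]),"u",np.percentile(u[j],[2,98]),"v",np.percentile(v[j],[3,50,97]))
            if t.sum(): print(" plate",t.sum(),"u",np.percentile(u[t],[1,99]),"v",np.percentile(v[t],[1,99]))
E
python3 fit.py
```

```text
top z hist [  79   97  274  677 1484 1295  438  224  382  310  145]
rect ((0.5560536980628967, -0.27913182973861694), (0.3515969216823578, 0.3981313407421112), 89.97296142578125)
band 0.03 (np.float64(0.3162315757692201), np.float64(-19.75), np.float64(0.5098635776064339), np.float64(0.826095153375654))
band 0.042 (np.float64(0.3527400278677935), np.float64(-20.0), np.float64(0.4885889960818614), np.float64(0.8413290239496549))
post 22 [ 0.5793 -0.2515  0.0818] [ 0.5851 -0.2464  0.0849]
board 4287 1906 n [-0.7028  0.0703  0.7079] tilt 44.93190705088669 yaw -5.711701986949441 d -0.3764699406407751
 h hist [ 251 2326 1047  355   17   21   24   30   18   21   13   74   16]
rib L 92 h [0.0378 0.043 ] u [0.4736 0.5608] v [0.2741 0.2766 0.2832]
 plate 517 u [0.4245 0.5631] v [0.2469 0.3111]
rib R 80 h [0.0389 0.0427] u [0.4748 0.5608] v [0.1644 0.1679 0.1735]
 plate 402 u [0.4293 0.5639] v [0.1407 0.201 ]
scene z hist [  60   90  202  409 1088  943  214  136  270  231   95]
rect ((0.5697382688522339, -0.2781345546245575), (0.37099358439445496, 0.3528255820274353), 0.17849576473236084)
band 0.03 (np.float64(0.30850872961000764), np.float64(-18.25), np.float64(0.5171264153263054), np.float64(0.8256351449363131))
band 0.042 (np.float64(0.32666772355811813), np.float64(-19.5), np.float64(0.5128323049378565), np.float64(0.8395000284959746))
post 29 [ 0.5833 -0.2483  0.0778] [ 0.5881 -0.2441  0.0839]
board 4826 2432 n [-0.7034  0.0656  0.7078] tilt 44.944949395885544 yaw -5.32539441335268 d -0.3784416225130579
 h hist [ 214 2649 1017  149   45   36   42   48   30   35   38   95   15]
rib L 116 h [0.0346 0.0419] u [0.4765 0.562 ] v [0.2726 0.2784 0.2814]
 plate 628 u [0.4463 0.564 ] v [0.2482 0.3053]
rib R 113 h [0.0332 0.0417] u [0.4772 0.5637] v [0.1629 0.1698 0.1716]
 plate 420 u [0.467  0.5647] v [0.1382 0.1949]
```

```bash
cat > fit2.py <<'E'
from h import *
from scipy.ndimage import gaussian_filter, map_coordinates
from scipy.optimize import minimize
np.set_printoptions(precision=4,suppress=True)
C=np.load("clouds.npz")
X,Y=np.meshgrid(np.arange(-130,131),np.arange(-200,201),indexing="ij")
H=np.zeros(X.shape); H[(abs(X)<=79)&(abs(Y)<=140)]=38; H[(abs(X)<=67)&(abs(Y)<=33)]=34; H[(abs(X)<=33)&(abs(Y)<=33)]=0; H[(abs(X)>=67)&(abs(X)<=79)&(abs(Y)<=140)]=46
H[(np.hypot(X+52,Y)<4)]=46
H=gaussian_filter(H,1.2)
def loc(P,p):
    c,s=np.cos(p[2]),np.sin(p[2]); d=P[:,:2]-p[:2]; return np.c_[d@[c,s],d@[-s,c]]
def cost(p,P):
    l=loc(P,p)*1000; h=map_coordinates(H,[l[:,0]+130,l[:,1]+200],order=1,mode="nearest")
    k=(abs(l[:,0])<100)&(l[:,1]<165)&(l[:,1]>-138)&~((abs(l[:,0]-30)<28)&(l[:,1]>-12)&(l[:,1]<76))
    r=np.minimum(abs(h-P[:,2]*1000),12.0)
    return np.where(k,r,4).mean()
for c in C:
    P=C[c]; P=P[(np.hypot(P[:,0]-.55,P[:,1]+.255)<.24)&(P[:,2]<.06)&(P[:,2]>-.02)]
    best=min((minimize(cost,[.555+a,-.255+b,-.21],args=(P,),method="Nelder-Mead",options=dict(initial_simplex=np.array([[.555+a,-.255+b,-.21],[.565+a,-.255+b,-.21],[.555+a,-.245+b,-.21],[.555+a,-.255+b,-.16]]))) for a in(-.01,0,.01) for b in(-.015,0,.015)),key=lambda r:r.fun)
    p=best.x; print(c,p,np.degrees(p[2]),best.fun)
    P=C[c]; k=P[(np.hypot(P[:,0]-.585,P[:,1]+.25)<.05)&(P[:,2]>.058)&(P[:,2]<.1)]
    print(" post local",len(k),np.median(loc(k,p),0),(loc(k,p).max(0)+loc(k,p).min(0))/2)
    l=loc(P,p)
    k=(np.hypot(l[:,0]+.052,l[:,1])<.012)&(P[:,2]>.0405); print(" pin local",k.sum(),l[k].mean(0) if k.any() else 0)
    a=(l[:,0]>.01)&(l[:,0]<.055)&(l[:,1]>-.005)&(l[:,1]<.075)&(P[:,2]>.045)&(P[:,2]<.056); print(" arm",a.sum(),l[a].mean(0),"x",np.percentile(l[a][:,0],[3,97]),"y",np.percentile(l[a][:,1],[3,97]))
    s=eyes.snapshot(c)
    for n,z in(("pin",.046),("latch_post",.083),("latch_pivot",.049),("seat",.034)):
        for r in eyes.spot_point(c,n)[:2]: print(n,round(r["score"],2),loc(onplane(s,*r["position"],z)[None],p)[0])
    # rib
    n=np.array([-.703,.068,.708]); n/=np.linalg.norm(n); d={"top":-.3765,"scene":-.3784}[c]; yaw=np.arctan2(-n[1],-n[0]); by=np.array([-np.sin(yaw),np.cos(yaw),0]); bx=np.cross(by,n)
    h=P@n-d; u=P@bx; v=P@by; j=(h>.03)&(h<.05)&(u>.45)&(u<.53)
    for a in(.278,.168):
        i=j&(abs(v-a)<.03); print(" rib",i.sum(),"u",np.percentile(u[i],[2,50,98]),"v",np.percentile(v[i],[3,50,97]),"h",np.percentile(h[i],[50,90]))
E
python3 fit2.py
```

```text
top [ 0.549  -0.2569 -0.2437] -13.964322538064318 3.5496690842782215
 post local 22 [0.0282 0.013 ] [0.0294 0.0124]
 pin local 8 [-0.0529 -0.    ]
 arm 119 [0.035  0.0419] x [0.0246 0.0451] y [0.0157 0.0676]
pin 0.83 [-0.0568 -0.0014]
latch_post 0.55 [0.025  0.0122]
latch_post 0.19 [-0.0172  0.0163]
latch_pivot 0.65 [0.0429 0.0631]
seat 0.96 [ 0.0055 -0.0034]
 rib 62 u [0.4745 0.495  0.513 ] v [0.272  0.2753 0.2814] h [0.0398 0.0415]
 rib 59 u [0.4749 0.496  0.5137] v [0.1625 0.1663 0.1718] h [0.0397 0.0418]
scene [ 0.5491 -0.2559 -0.2447] -14.019313169177678 3.751583109544146
 post local 33 [0.0314 0.0153] [0.0312 0.0131]
 pin local 6 [-0.0507  0.0002]
 arm 89 [0.037  0.0432] x [0.0263 0.0473] y [0.0141 0.0697]
pin 0.87 [-0.051  -0.0033]
latch_post 0.64 [0.0285 0.0037]
latch_pivot 0.67 [0.0499 0.0602]
latch_pivot 0.58 [ 0.0295 -0.0157]
seat 0.73 [0.0074 0.0009]
 rib 82 u [0.4758 0.4977 0.5132] v [0.2745 0.2804 0.2834] h [0.0398 0.0417]
 rib 73 u [0.4766 0.5001 0.5135] v [0.1646 0.1715 0.1737] h [0.0386 0.042 ]
```

```bash
cat >> h.py <<'E'
SL=np.array([.549,-.2564]); SY=-.2442
def sl(x,y,z):
    c,s=np.cos(SY),np.sin(SY); return np.array([SL[0]+c*x-s*y, SL[1]+s*x+c*y, z])
def down(a):  # tool z down, tool y at world angle a
    y=np.array([np.cos(a),np.sin(a),0]); z=np.array([0,0,-1.]); return np.c_[np.cross(y,z),y,z]
def post(th,z): return sl(.040-.050*np.sin(th),.062-.050*np.cos(th),z)
def pq(th,f): return quat(down(SY-np.pi/2-th+f))
N=np.array([-.703,.068,.708]); N/=np.linalg.norm(N); BYAW=np.arctan2(-N[1],-N[0])
BY=np.array([-np.sin(BYAW),np.cos(BYAW),0]); BX=np.cross(BY,N); BO=.5055*BX+.278*BY-.3775*N
def bl(x,y,z): return BO+x*BX+y*BY+z*N
def slant(f): y=BY*f; z=-N; return np.c_[np.cross(y,z),y,z]
def st(): o=ctrl.observe(); print(round(o["time"],1),np.round(o["position"],4),"F",np.round(o["contact_force"],1),"gap",round(o["finger_gap"],4),"grip",round(float(np.max(o["grip_force"])),1))
E
python3 - <<'E'
from h import *
np.set_printoptions(precision=2,suppress=True)
for f in(0,np.pi):
    for th in(0,.2,1,1.75): print("latch",f,th,ctrl.solve_ik(post(th,.066),pq(th,f)))
    F=1 if f==0 else -1
    print("blade O",BO, "tcp",bl(-.012,0,.024))
    for p in((-.012,.12),(-.012,.024),(.004,.024),(.004,.075)): print("slant",F,ctrl.solve_ik(bl(p[0],0,p[1]),quat(slant(F))))
    print("seat",ctrl.solve_ik(sl(-.012,0,.058),quat(down(SY+np.pi/2+f))), ctrl.solve_ik(sl(-.012,0,.2),quat(down(SY+np.pi/2+f))))
    # tool x direction relative to blade x, in both frames
    print("consistency",np.dot(slant(F)[:,0],BX), np.dot(down(SY+np.pi/2+f)[:,0],[np.cos(SY),np.sin(SY),0]))
E
```

```text
latch 0 0 [-0.45  0.36  1.82 -0.    0.96  1.37]
latch 0 0.2 [-0.45  0.34  1.85 -0.    0.95  1.57]
latch 0 1 [-0.42  0.28  1.92 -0.    0.93  2.39]
latch 0 1.75 None
blade O [0.65 0.22 0.09] tcp [0.62 0.22 0.1 ]
slant 1 [ 0.6  -0.08  2.32 -1.13  0.53  0.04]
slant 1 None
slant 1 None
slant 1 [ 0.54  0.02  2.27 -1.23  0.46  0.1 ]
seat [-0.48  0.29  1.94 -0.    0.92 -1.81] [-0.48  0.14  1.83 -0.    1.18 -1.81]
consistency -1.0 -1.0
latch 3.141592653589793 0 [-0.45  0.36  1.82 -0.    0.96 -1.77]
latch 3.141592653589793 0.2 [-0.45  0.34  1.85 -0.    0.95 -1.57]
latch 3.141592653589793 1 [-0.42  0.28  1.92 -0.    0.93 -0.75]
latch 3.141592653589793 1.75 [-0.36  0.27  1.95 -0.    0.93  0.06]
blade O [0.65 0.22 0.09] tcp [0.62 0.22 0.1 ]
slant -1 None
slant -1 None
slant -1 None
slant -1 None
seat [-0.48  0.29  1.94 -0.    0.92  1.33] [-0.48  0.14  1.83 -0.    1.18  1.33]
consistency 1.0 1.0000000000000002
```

```bash
cat >> h.py <<'E'
def tb(phi,f):  # tool rotation in blade frame
    z=np.array([-np.sin(phi),0,-np.cos(phi)]); y=np.array([0,f,0.]); return np.c_[np.cross(y,z),y,z]
RB=np.c_[BX,BY,N]; RS=np.c_[[np.cos(SY),np.sin(SY),0],[-np.sin(SY),np.cos(SY),0],[0,0,1.]]
GX=-.012
def tcpb(phi,g=.035): return np.array([GX,0,g])+.011*np.array([-np.sin(phi),0,-np.cos(phi)])
def hang(phi,f,dx=0,dz=0): return RB@(tcpb(phi)+[dx,0,dz])+BO, quat(RB@tb(phi,f))
def seat(phi,f,dz=0,z0=.034): return sl(0,0,z0)+RS@(tcpb(phi)+[0,0,dz]), quat(RS@tb(phi,f))
E
python3 - <<'E'
from h import *
np.set_printoptions(precision=2,suppress=True)
for phi in(.2,.28,.35):
  for f in(1,-1):
    print(phi,f)
    for a in((0,.1),(0,0),(.015,0),(.015,.07),(.015,.13)): print("  hang",ctrl.solve_ik(*hang(phi,f,*a)))
    for dz in(.15,.03,0): print("  seat",ctrl.solve_ik(*seat(phi,f,dz)))
E
```

```text
0.2 1
  hang [ 0.53 -0.07  2.22 -0.62  0.59 -0.49]
  hang [ 0.45  0.14  2.16 -0.75  0.43 -0.4 ]
  hang [ 0.44  0.14  2.13 -0.71  0.45 -0.45]
  hang [ 0.49 -0.    2.18 -0.62  0.55 -0.51]
  hang [ 0.55 -0.13  2.2  -0.57  0.66 -0.54]
  seat [-0.46  0.26  1.68 -0.04  1.4  -1.77]
  seat [-0.46  0.37  1.78 -0.05  1.19 -1.76]
  seat [-0.46  0.4   1.8  -0.05  1.14 -1.76]
0.2 -1
  hang None
  hang None
  hang None
  hang None
  hang None
  seat [-0.46  0.26  1.68 -0.04  1.4   1.37]
  seat [-0.46  0.37  1.78 -0.05  1.19  1.38]
  seat [-0.46  0.4   1.8  -0.05  1.14  1.38]
0.28 1
  hang [ 0.5  -0.05  2.17 -0.47  0.65 -0.64]
  hang [ 0.43  0.16  2.11 -0.54  0.49 -0.62]
  hang [ 0.42  0.16  2.09 -0.51  0.51 -0.66]
  hang [ 0.47  0.01  2.13 -0.47  0.61 -0.67]
  hang [ 0.52 -0.1   2.16 -0.44  0.71 -0.68]
  seat [-0.45  0.31  1.63 -0.06  1.48 -1.76]
  seat [-0.45  0.41  1.72 -0.06  1.28 -1.75]
  seat [-0.45  0.45  1.74 -0.06  1.23 -1.75]
0.28 -1
  hang [ 0.5  -0.05  2.17 -0.47  0.65  2.5 ]
  hang [ 0.43  0.16  2.11 -0.54  0.49  2.52]
  hang [ 0.42  0.16  2.09 -0.51  0.51  2.48]
  hang [ 0.47  0.01  2
[... 237 characters left out ...]
0.36  0.7  -0.76]
  hang [ 0.41  0.17  2.07 -0.4   0.55 -0.76]
  hang [ 0.4   0.17  2.04 -0.38  0.57 -0.79]
  hang [ 0.44  0.03  2.09 -0.36  0.67 -0.79]
  hang [ 0.49 -0.08  2.12 -0.34  0.77 -0.77]
  seat [-0.44  0.35  1.59 -0.07  1.55 -1.76]
  seat [-0.44  0.46  1.68 -0.07  1.35 -1.74]
  seat [-0.44  0.49  1.69 -0.07  1.3  -1.74]
0.35 -1
  hang [ 0.48 -0.03  2.13 -0.36  0.7   2.39]
  hang [ 0.41  0.17  2.07 -0.4   0.55  2.38]
  hang [ 0.4   0.17  2.04 -0.38  0.57  2.35]
  hang [ 0.44  0.03  2.09 -0.36  0.67  2.35]
  hang [ 0.49 -0.08  2.12 -0.34  0.77  2.37]
  seat [-0.44  0.35  1.59 -0.07  1.55  1.38]
  seat [-0.44  0.46  1.68 -0.07  1.35  1.4 ]
  seat [-0.44  0.49  1.69 -0.07  1.3   1.4 ]
```

```bash
python3 - <<'E'
from h import *
f=np.pi; th=.2
ctrl.move_pose(post(th,.18),pq(th,f)); st()
ctrl.move_linear(post(th,.067),vel=.12)
hand.grasp(squeeze=30); st()
for t in np.linspace(th,1.73,8)[1:]:
    ctrl.move_linear(post(t,.067),vel=.08,orientation=pq(t,f))
st()
hand.open_gripper(); st()
ctrl.move_linear(post(1.73,.20),vel=.2); st()
E
```

```text
5.8 [ 0.5816 -0.2504  0.1801] F [ 0.1  1.5 -0.2] gap 0.0855 grip 0.0
7.5 [ 0.5808 -0.2529  0.0674] F [-3.  -4.8  0.9] gap 0.0104 grip 31.0
10.1 [ 0.5574 -0.1866  0.0672] F [-1.  -1.7  3.6] gap 0.0109 grip 31.2
10.8 [ 0.5568 -0.1863  0.067 ] F [-0.2 -0.5  1.2] gap 0.0854 grip 0.0
11.6 [ 0.556  -0.186   0.1988] F [-1.  -0.2 -0.5] gap 0.0853 grip 0.0
```

```bash
python3 - <<'E'
from h import *
phi,f=.28,1
ctrl.move_pose(*hang(phi,f,0,.10)); st()
s=eyes.snapshot("top"); P=cloud(s)
d=P[:,:2]-SL; l=np.c_[d@RS[:2,0],d@RS[:2,1]]; k=(abs(l[:,0])<.07)&(l[:,1]>-.02)&(l[:,1]<.1)&(P[:,2]>.062)&(P[:,2]<.1); print("post",k.sum(),np.median(l[k],0))
cv2.imwrite("pics/a1.png",cv2.resize(s["frame"][100:300,110:400,::-1],None,fx=2.5,fy=2.5))
p,q=hang(phi,f); ctrl.move_linear(p,vel=.1); st()
hand.grasp(squeeze=60); st()
s=eyes.snapshot("scene"); cv2.imwrite("pics/a2.png",cv2.resize(s["frame"][200:384,180:380,::-1],None,fx=3,fy=3))
E
```

```text
13.2 [0.5507 0.2254 0.1672] F [ 0.1 -0.3 -0.9] gap 0.0854 grip 0.0
post 18 [-0.01076589  0.07008892]
14.4 [0.6206 0.2194 0.0969] F [-0.8 -0.5 -0. ] gap 0.0854 grip 0.0
15.1 [0.6205 0.2192 0.0967] F [-3.9 -0.8  3.6] gap 0.009 grip 59.5
```

View pics/a2.png

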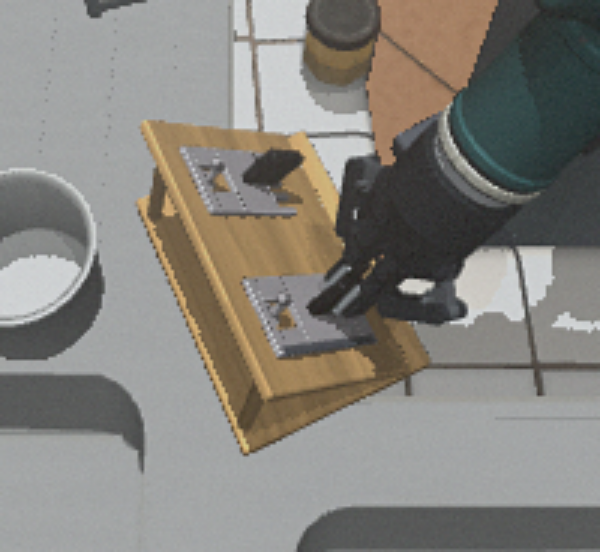

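```bash
python3 - <<'E'
from h import *
phi,f=.28,1
ctrl.move_linear(hang(phi,f,.015,.001)[0],vel=.05); st()
ctrl.move_linear(hang(phi,f,.015,.025)[0],vel=.06); st()
ctrl.move_linear(hang(phi,f,.015,.12)[0],vel=.15); st()
s=eyes.snapshot("scene"); cv2.imwrite("pics/a3.png",cv2.resize(s["frame"][150:384,180:420,::-1],None,fx=2.5,fy=2.5))
E
```

```text
15.6 [0.6308 0.2183 0.1078] F [-0.1  0.3 -1.8] gap 0.0088 grip 58.5
16.1 [0.6136 0.2202 0.1254] F [-0.2 -0.4 -1.8] gap 0.0093 grip 58.5
16.9 [0.5468 0.2263 0.1915] F [-0.4 -1.  -1.9] gap 0.009 grip 58.5
```

View pics/a3.png

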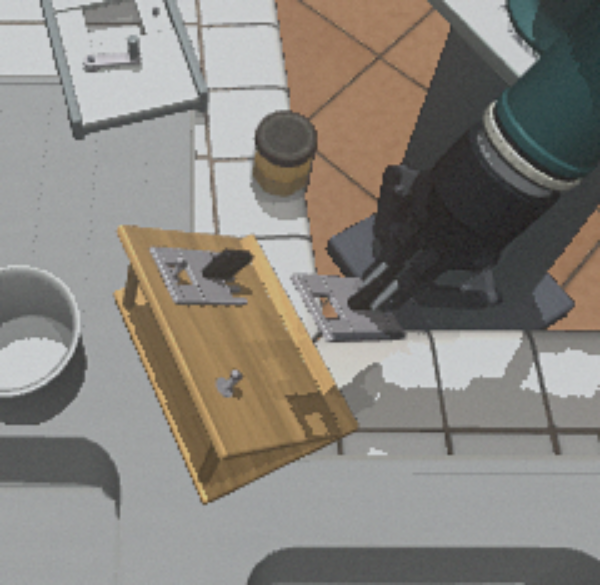

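Blade is off the hook (crop 345,305) and the comb still hangs (crop 200,275). Next: carry it over the seat and measure how it sits in the hand.

```bash
cat > meas.py <<'E'
from h import *
np.set_printoptions(precision=4,suppress=True)
def meas(dz,phi=.28,save=None):
    # plate points vs. expected blade pose (blade frame from actual TCP)
    o=ctrl.observe(); q=o["eef_rot"]; Rt=R.from_quat([q[1],q[2],q[3],q[0]]).as_matrix(); Rb=Rt@tb(phi,1).T; O=np.array(o["position"])-Rb@tcpb(phi)
    print("expected origin in seat",RS.T@(O-sl(0,0,.034)),"Rb rotvec rel",R.from_matrix(RS.T@Rb).as_rotvec())
    for c in("top","scene"):
        s=eyes.snapshot(c); P=cloud(s); L=(P-O)@Rb
        k=(abs(L[:,0])<.075)&(abs(L[:,1])<.045)&(abs(L[:,2]-.003)<.010); l=L[k]
        kk=(abs(l[:,0])<.055)&(abs(l[:,1])<.025)&~((abs(l[:,1])<.02)&(l[:,0]<.02)); A=np.c_[l[kk][:,:2],np.ones(kk.sum())]; w=np.linalg.lstsq(A,l[kk][:,2],rcond=None)[0]
        print(c,k.sum(),"plane slope x,y,h(.005 exp)",w,"x",np.percentile(l[:,0],[1,99]),"y",np.percentile(l[:,1],[1,99]))
        r=cv2.minAreaRect((l[:,:2]*1000).astype(np.float32)); print("  rect",r)
        for n,p in(("notch",[-.052,0,0]),("blade_slot",[.036,0,.0025]),("blade_grip",[-.011,0,.035])):
            for d in eyes.spot_point(c,n)[:1]: print("  ",n,round(d["score"],2),"px",np.array(d["position"]),"exp",proj(s,O+Rb@np.array(p)))
        if save: cv2.imwrite(f"pics/{save}_{c}.png",cv2.resize(s["frame"][90:250,170:400,::-1],None,fx=3.4,fy=3.4,interpolation=cv2.INTER_CUBIC))
E
python3 - <<'E'
from meas import *
phi,f=.28,1
p,q=hang(phi,f,.015,.12); ctrl.move_linear(p+[-.0,0,.06],vel=.2)
ctrl.move_pose(*seat(phi,f,.12)); st()
meas(.12,save="b1")
E
```

```text
19.1 [ 0.5347 -0.2516  0.1785] F [-0.5  0.3 -2.5] gap 0.0087 grip 58.5
expected origin in seat [0.0001 0.0012 0.1201] Rb rotvec rel [ 0.0003 -0.0004  0.0013]Traceback (most recent call last):
  File "<stdin>", line 5, in <module>
  File "meas.py", line 11, in meas
    print(c,k.sum(),"plane slope x,y,h(.005 exp)",w,"x",np.percentile(l[:,0],[1,99]),"y",np.percentile(l[:,1],[1,99]))
                                                        ~~~~~~~~~~~~~^^^^^^^^^^^^^^^
    return _quantile_unchecked(
        a, q, axis, out, overwrite_input, method, keepdims, weights)
    return _ureduce(a,
                    func=_quantile_ureduce_func,
    ...<5 lines>...
                    overwrite_input=overwrite_input,
                    method=method)
    r = func(a, **kwargs)
    result = _quantile(arr,
                       quantiles=q,
    ...<2 lines>...
                       out=out,
                       weights=wgt)
    slices_having_nans = np.isnan(arr[-1, ...])
                                  ~~~^^^^^^^^^
IndexError: index -1 is out of bounds for axis 0 with size 0
```

Top view is blocked by the arm, so I'll measure from the scene camera only.

```bash
sed -i 's/for c in("top","scene"):/for c in("scene",):/' meas.py; python3 - <<'E'
from meas import *
meas(.12,save="b1")
E
```

```text
expected origin in seat [0.0002 0.0014 0.1203] Rb rotvec rel [ 0.0001 -0.0007  0.0017]
scene 534 plane slope x,y,h(.005 exp) [-0.0006  0.0079  0.005 ] x [-0.0613  0.0568] y [-0.0273  0.0322]
  rect ((-2.698863983154297, 1.4372138977050781), (62.496978759765625, 119.99177551269531), 89.53120422363281)
   notch 0.76 px [243.9 124.7] exp [240.6197 126.7764]
   blade_slot 0.69 px [211.4 134.1] exp [209.3666 132.3333]
   blade_grip 0.9 px [226.7 117.1] exp [225.3235 120.1612]
```

View pics/b1_scene.png

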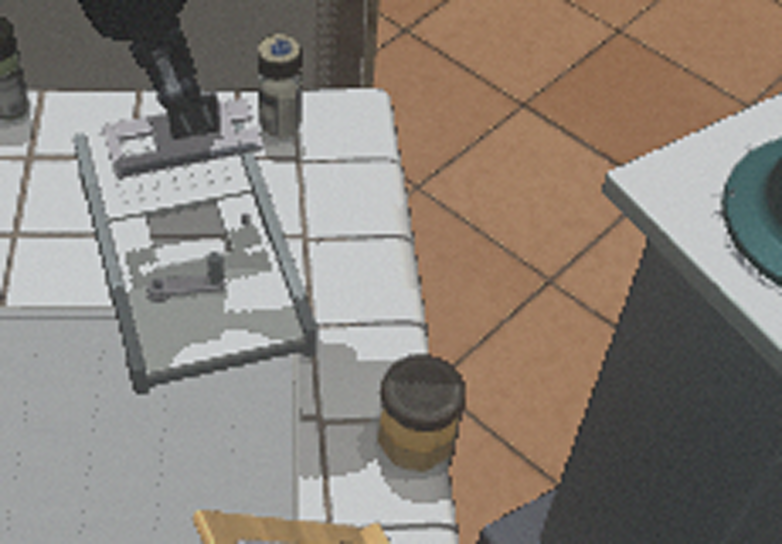

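```bash
sed -i 's/abs(L\[:,2\]-.003)<.010); l=L\[k\]/abs(L[:,2]-.0055)<.0025); l=L[k]/' meas.py; python3 - <<'E'
from meas import *
p,q=seat(.28,1,.025); p=p+RS@[.0015,-.002,0]
ctrl.move_linear(p,vel=.12,orientation=q); st()
meas(.02,save="b2")
E
```

```text
20.3 [ 0.536  -0.2554  0.0842] F [ 0.3 -0.1 -0.9] gap 0.0088 grip 58.5
expected origin in seat [ 0.0022 -0.0022  0.0258] Rb rotvec rel [-0.0003 -0.0013 -0.    ]
scene 395 plane slope x,y,h(.005 exp) [ 0.0032 -0.0011  0.005 ] x [-0.061   0.0565] y [-0.0259  0.0319]
  rect ((-2.1797637939453125, 2.9687442779541016), (60.08596420288086, 119.38121795654297), 89.46359252929688)
   notch 0.76 px [241.8 146.3] exp [240.796 149.216]
   blade_slot 0.8 px [213.6 155.7] exp [211.8754 154.6556]
   blade_grip 0.88 px [230.6 143.6] exp [226.6758 143.85  ]
```

View pics/b2_scene.png

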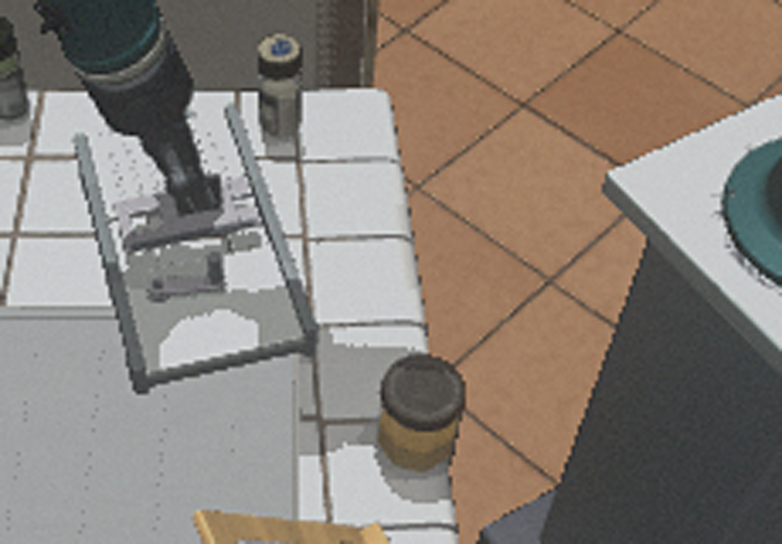

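```bash
python3 - <<'E'
from meas import *
for dz in(.014,.010,.006,.003,.0015):
    p,q=seat(.28,1,dz); p=p+RS@[.0018,-.0022,0]
    ctrl.move_linear(p,vel=.03,orientation=q); o=ctrl.observe(); print(dz); st()
    if o["contact_force"][2]>9: print("contact"); break
meas(0,save="b3")
E
```

```text
0.014
21.1 [ 0.5353 -0.2552  0.072 ] F [-0.7  0.1 -1.8] gap 0.0091 grip 58.5
0.01
21.3 [ 0.5354 -0.2552  0.0682] F [ 0.  -0.4 -3.1] gap 0.0088 grip 58.5
0.006
21.6 [ 0.5354 -0.2552  0.0641] F [ 0.3  0.5 -1.7] gap 0.009 grip 58.5
0.003
21.9 [ 0.5354 -0.2552  0.0612] F [ 1.   0.3 -1. ] gap 0.0092 grip 58.5
0.0015
22.1 [ 0.536  -0.2555  0.0603] F [ 0.5 -0.9 -0.3] gap 0.0089 grip 58.8
expected origin in seat [ 0.0022 -0.0023  0.0018] Rb rotvec rel [-0.0002 -0.0007 -0.    ]
scene 548 plane slope x,y,h(.005 exp) [ 0.0002 -0.0049  0.0053] x [-0.0685  0.0632] y [-0.0436  0.0439]
  rect ((-0.8506317138671875, 0.062335968017578125), (136.7812957763672, 89.0915756225586), 0.18278740346431732)
   notch 0.98 px [246.4 152.2] exp [241.0803 154.5247]
   blade_slot 0.81 px [211.9 162.8] exp [212.694 159.957]
   blade_grip 0.88 px [229.7 148.7] exp [227.2255 149.4419]
```

No pin contact on the way down, so the notch has gone over the pin. Now to settle it on the ledges and release.

```bash
python3 - <<'E'
from meas import *
for dz in(0,-.001,-.002):
    p,q=seat(.28,1,dz); p=p+RS@[.0018,-.0022,0]
    ctrl.move_linear(p,vel=.03,orientation=q); o=ctrl.observe(); print(dz); st()
    if o["contact_force"][2]>4: break
ctrl.dwell(.3); st()
hand.open_gripper(); st()
tz=-np.array(RS@tb(.28,1)[:,2]); p0=np.array(ctrl.observe()["position"])
ctrl.move_linear(p0+.14*tz,vel=.15); st()
ctrl.move_pose(post(1.73,.25),pq(1.73,np.pi))
for c in("top","scene"):
    s=eyes.snapshot(c); cv2.imwrite(f"pics/c1_{c}.png",cv2.resize(s["frame"][120:270,280:400,::-1] if c=="top" else s["frame"][100:230,170:300,::-1],None,fx=4,fy=4,interpolation=cv2.INTER_CUBIC))
    P=cloud(s); d=P-sl(0,0,.034); l=d@RS; k=(abs(l[:,0])<.055)&(abs(l[:,1])<.025)&(abs(l[:,2]-.005)<.008)
    A=np.c_[l[k][:,:2],np.ones(k.sum())]; print(c,k.sum(),"plane",np.linalg.lstsq(A,l[k][:,2],rcond=None)[0])
    for n,z in(("notch",.034),("pin",.046),("blade_slot",.0365),("latch_post",.083)):
        for r in eyes.spot_point(c,n)[:1]: print(n,round(r["score"],2),(onplane(s,*r["position"],z)-sl(0,0,z))@RS)
st()
E
```

```text
0
22.6 [ 0.536  -0.2555  0.0602] F [-0.7  1.8  7.8] gap 0.0091 grip 59.9
22.9 [ 0.536  -0.2555  0.0602] F [-0.2  0.3  8.5] gap 0.0091 grip 59.9
23.6 [ 0.5356 -0.2553  0.0584] F [-0.4  1.1  0.7] gap 0.0856 grip 0.0
24.7 [ 0.5723 -0.2643  0.1917] F [-0.4 -0.3 -0.2] gap 0.0855 grip 0.0
top 353 plane [0.002  0.0164 0.0069]
notch 0.91 [-0.0566 -0.007   0.    ]
pin 0.56 [-0.0531 -0.0051 -0.    ]
blade_slot 0.62 [ 0.0313 -0.003  -0.    ]
scene 354 plane [-0.0127  0.0139  0.0064]
notch 0.8 [-0.0574  0.0002  0.    ]
pin 0.91 [-0.0564 -0.002   0.    ]
blade_slot 0.84 [ 0.035  -0.0082 -0.    ]
latch_post 0.72 [-0.0053  0.074  -0.    ]
26.8 [ 0.5568 -0.1863  0.25  ] F [ 0.7 -0.4  0.4] gap 0.0855 grip 0.0
```

```bash
python3 -c "
import cv2;a=cv2.imread('pics/c1_top.png');b=cv2.imread('pics/c1_scene.png');h=max(a.shape[0],b.shape[0])
f=lambda i:cv2.copyMakeBorder(i,0,h-i.shape[0],0,0,0);o=cv2.hconcat([f(a),f(b)]);cv2.imwrite('pics/c2.png',cv2.resize(o,None,fx=.78,fy=.78))"
```

```text
(no output)
```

View pics/c2.png

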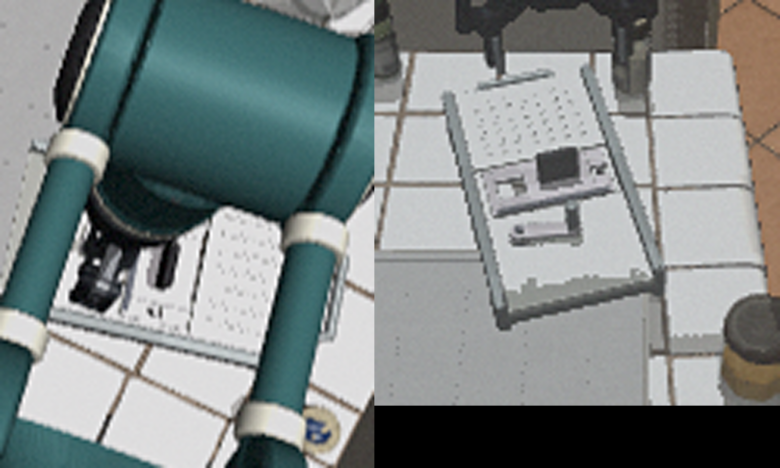

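The blade lies flat in the seat around the pin (right panel, 550,180), and the latch is still out at (545,230). I'll turn the latch home.

```bash
python3 - <<'E'
from h import *
f=np.pi; th=1.73
ctrl.move_linear(post(th,.067),vel=.15)
hand.grasp(squeeze=30); st()
for t in np.linspace(th,-.02,9)[1:]:
    ctrl.move_linear(post(t,.067),vel=.08,orientation=pq(t,f))
st()
hand.open_gripper()
ctrl.move_linear(post(0,.22),vel=.2)
ctrl.move_pose([.35,.1,.35],quat(down(np.pi/2))); st()
for c in("top","scene"):
    s=eyes.snapshot(c); P=cloud(s); l=(P-sl(0,0,.034))@RS
    k=(np.hypot(l[:,0]-.035,l[:,1]-.02)<.04)&(l[:,2]>.03)&(l[:,2]<.06)&(l[:,0]>.015); print(c,"post",k.sum(),np.median(l[k],0))
    k=(l[:,2]>.028)&(l[:,2]<.05)&(l[:,0]<.015)&(l[:,0]>-.045)&(abs(l[:,1])<.025); print(" rib (exp x -11)",k.sum(),l[k].min(0),l[k].max(0))
    cv2.imwrite(f"pics/d_{c}.png",cv2.resize(s["frame"][120:270,280:400,::-1] if c=="top" else s["frame"][100:250,170:290,::-1],None,fx=3.3,fy=3.3,interpolation=cv2.INTER_CUBIC))
cv2.imwrite("pics/d.png",cv2.hconcat([cv2.imread("pics/d_top.png"),cv2.imread("pics/d_scene.png")]))
E
```

```text
28.8 [ 0.5573 -0.1865  0.0672] F [ 1.6 -1.  -0. ] gap 0.0109 grip 29.6
31.7 [ 0.5892 -0.2561  0.0672] F [-8.5 -5.7  7.7] gap 0.0109 grip 30.5
35.0 [0.3505 0.0997 0.3497] F [-0.3 -0.6  0.1] gap 0.0857 grip 0.0
top post 21 [0.03764757 0.01229636 0.04742616]
 rib (exp x -11) 63 [-0.02993624 -0.00833948  0.03152377] [0.00846541 0.00211024 0.04533895]
scene post 26 [0.04138457 0.0154518  0.04429715]
 rib (exp x -11) 74 [-0.02930288 -0.00855787  0.02838228] [0.01096409 0.00438677 0.04541184]
```

View pics/d.png

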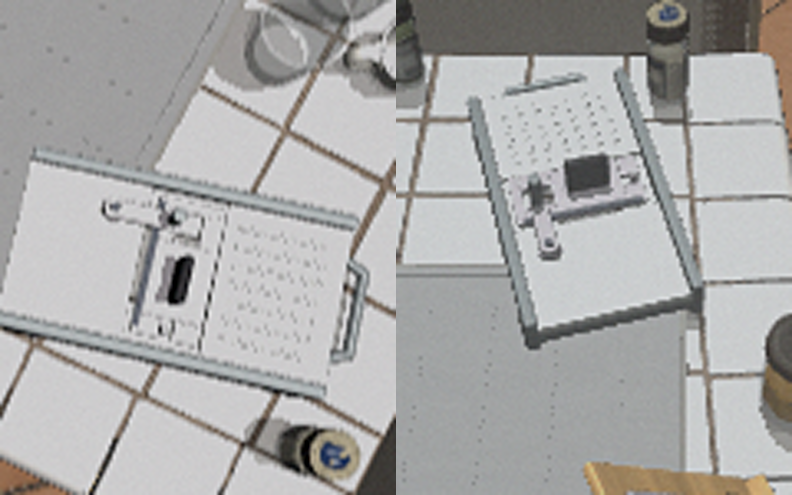

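The latch arm lies over the blade (left panel, 140–190,215), with the post at about 0 rad. The blade's notch is round the pin (165,328), and the rib is within tolerance.

```bash
python3 -c "
from h import *
print(job.finish_job())"
```

```text
the job is handed in; nothing more can be done
None
```

The job is handed in at about 35 s of the 64 s limit. The last pictures showed the straight blade flat in the seat with its notch round the pin and the latch fully home; the toothed insert was still hanging when last seen after the blade came off, and both jars looked undisturbed. The call returned no verdict.

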